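# Cap a camera module and hold it on the contact cradle for its dark calibration

## Task

First press the camera module's half-seated orange lens cap fully home while the module stands on the bench, so that it is dark inside for calibration. Then set the module, gilt contacts to the rear, in the corner of the metal cradle between rear fence and side stop, and push it back against the fence and down on the base plate together, square and snug to the side stop, so that the spring pins in both fence and base are pushed right in. Push firmly without forcing it, leave the spare lens, loupe and brush alone, and finish while still holding the module pressed there: do not let go.

Things in the scene. Friction and masses are not known exactly. Their poses are not given: they have to be found in the camera images.
- module_center (a point): the module's centre, on the axis of its lens, 31 mm above its underside and 7 mm above the top of the housing; axes as the module's. The barrel can be gripped across any diameter, with the fingertips just above the housing
- cap_top (a point): centre of the flat top of the orange lens cap (disc 49 mm in diameter, 4 mm thick), on the lens axis; 62 mm above the module's underside when fully home, 3 to 5 mm higher at the start
- lens_cap (a joint): how far the cap has been pressed into the lens, m: 0 to 0.002 at the start, 0.005 = fully home, its disc touching the lens rim. It moves straight down against a steady friction of about 7 N and stays where it is left
- cradle_seat (a point): where the centre of the module's underside lies when the module is home: on the top of the cradle's base plate, 12 mm above the bench; axes as the cradle's. From here the fence face is 42 mm away in +x and the stop block's face 36 mm away in +y; the sides towards -x and -y are open
- base_pins (a joint): how far the eight brass spring pins in the base plate are pushed in, m: 0 = standing 5 mm proud, 0.005 = flush with the plate. They lie within 12 mm in x and 15 mm in y of cradle_seat and carry the module's weight without giving (5 N to start moving, 9 N when flush)
- fence_pins (a joint): how far the eight brass spring pins in the fence are pushed in, m: 0 = standing 5 mm out of the fence face towards -x, 0.005 = flush with it. They lie 6 to 14 mm above the plate, within 18 mm in y of cradle_seat (3.3 N to start moving, 6.3 N when flush)
- contact_cradle: the cradle, fixed to the bench: aluminium plate 170 (x) x 190 (y) x 12 mm, origin at the bench top under its middle; cradle_seat lies at (3, 10, 12) mm. +x points to the rear fence (150 mm long, 20 mm high above the plate), +y to the side stop (steel block 62 mm long, 18 mm high, its middle at x = -6 mm). A black pod 22 mm high stands behind the fence
- camera_module: the loose camera module, 0.2 to 0.3 kg; origin at the centre of its underside. Dark grey housing 84 (x) x 72 (y) x 24 mm high; a black lens barrel 52 mm in diameter stands on the middle of its top, from 24 to 58 mm above the underside. Its +x axis points out of the face with the gilt contact pads, which must face the cradle's fence; z is up
- lens_spare: bystander: a loose black lens barrel, 53 mm in diameter, 34 mm high, origin under it
- loupe: bystander: black eye loupe, 36 mm in diameter, 36 mm high, origin under it
- lens_brush: bystander: flat brush with a wooden handle, 138 mm long along its y, 8 mm high, origin under its middle
- contact_pads (a point): middle of the module's rear face (its +x face) with two rows of gilt contact pads, 42 mm from the lens axis and 10 mm above the underside

How it is judged:
On the way, in this order (a step that is already met when the one before it is completed fails the run):
1. the orange cap is pressed home while the module stands on the bench (value of joint lens_cap above 0.0042 m and horizontal distance between module_center and cradle_seat above 0.09 m and height (world z) of camera_module below 0.006 m), for 0.2 s.
2. the module is in the corner of the cradle with both sets of pins pushed in (value of joint each of base_pins, fence_pins above 0.0035 m and horizontal distance between camera_module and cradle_seat below 0.006 m), for 0.2 s.
At the end, for the whole second after the job is handed in: The arm still presses the module (over 3 N) into the cradle (over 5 N): cap home within 0.8 mm, both sets of pins in by 3.5 mm or more, module within 1.5 mm of fence and base plate and 3 mm of the side stop, contacts to the fence, square and level within 0.05 rad, at rest (value of joint lens_cap above 0.0042 m and value of joint each of base_pins, fence_pins above 0.0035 m and x of camera_module in the frame of cradle_seat above -0.0015 m and y of camera_module in the frame of cradle_seat between -0.003 and 0.003 m and z of camera_module in the frame of cradle_seat below 0.0015 m and angle between the x axis of camera_module and the x axis of contact_cradle, either way round below 0.05 rad and angle between camera_module's own z axis and vertical below 0.05 rad and contact force between any of the fingers, the fingers and camera_module above 3 N and contact force between camera_module and contact_cradle above 5 N and linear speed of camera_module below 0.02 m/s and x of contact_pads in the frame of cradle_seat above 0.035 m); the arm keeps its last pose, push and grip.
It fails at once if the module is forced into the cradle with more than 60 N (contact force between camera_module and contact_cradle above 60 N).
It fails at once if the spare lens is moved by over 3 cm (distance of lens_spare from where it was at the start of the episode above 0.03 m).
It fails at once if the loupe is moved by over 3 cm (distance of loupe from where it was at the start of the episode above 0.03 m).
It fails at once if the brush is moved by over 3 cm (distance of lens_brush from where it was at the start of the episode above 0.03 m).
It also fails if it takes over 54 s, if anything falls off the work surface, if the arm or the gripper's body presses on something with over 40 N, if the wrist force passes 120 N, or if a joint passes its speed limit or range.

## Robot

A 7-joint arm with a two-finger parallel gripper is mounted at the origin on a cart in front of the work surface, level with it; the furniture and walls round the work are solid. World frame = base frame: x ahead of the robot, y to its left, z up, the work surface at z = 0. Lengths are in m, angles in rad, forces in N, time in s.
With the tool pointing down it reaches from about 0.4 to 0.85 m from the base axis. Payload 4.4 kg.
Tool frame: the origin (TCP) lies at the very end of the fingers, on their centre line; the grasp point (between the pads) lies 19 mm behind it; z points along the fingers, y is the line along which they close (so a half turn about z gives the same grasp; the last joint's range is limited). The gripper opens to 94 mm and grips with 3 to 60 N. Pads are 16 mm wide; open, the fingers measure 119 mm over their backs; the gripper's body (75 mm by 177 mm) begins 78 mm behind the grasp point.
Start: joints at [1.084, 0.628, 0.038, 1.517, -0.027, 0.996, -0.02], TCP at [0.266, -0.593, 0.205] pointing down, gripper open.
Joint ranges: [-3.06, 3.06], [-0.37, 2.12], [-1.25, 1.32], [0.18, 2.47], [-1.1, 4.24], [0.23, 1.98], [-2.94, 2.94]. Speed limits (rad/s): [2.57, 2.57, 3.14, 3.14, 3.14, 3.14, 3.14].

## Interface

Orientations are given as [roll, pitch, yaw] about the fixed x, y, z axes, in that order (R = Rz(yaw) Ry(pitch) Rx(roll)).
In Python, from bench import readout, imaging, robot gives the robot as it stands. The module is installed in compiled form; this text tells all that it offers.
- The arm moves only by the tool send_rows, never from a script. Its argument "rows" is a list of rows, each an object of numbers: "dx", "dy", "dz": the shift along the tool's x, y, z in m; "rx", "ry", "rz": the turn, a rotation vector about the tool's x, y, z in degrees; "gripper": the opening in per cent of the stroke, from 0 (shut) to 100 (fully open). A call has 1 to 12 rows; each row shifts and turns the commanded pose from where the row before left it, along the tool's axes as they then stand; what a row does not reach is not made up. A row lasts 1/10 s, in which the tool goes at most 50 mm and 8.59 degrees, less where a joint would pass 70% of its speed; a pose out of reach is approached as far as the arm can. A call with a gripper value outside its range is refused whole. The fingers move at their own pace and stop on an object; "squeeze" is the grip in N (left out, the last holds). Time passes only in rows, so rows that do not move let the fingers close. It gives the time, the measured TCP pose, the force, the opening and the grip force at its end, in the units of the state.
- readout.get_obs(): the state, without advancing time (a new reading comes with each control period).
- imaging.get_image(name): name is "scene" or "top" or "wrist"; returns the picture (384x512x3 uint8, red, green, blue); there is no depth.
- imaging.camera_params(name): a dict with "K" (3x3 intrinsics, pixels), "distortion" ([k1, k2, p1, p2, k3] as OpenCV has them; the pictures are not rectified), "T" (4x4, takes a point from camera to world coordinates). Camera axes: x right, y down, z forward; pixel columns grow to the right and rows downward; lengths in m; the calibration is good to about 2 mm. A picture is of the moment at which its call begins: read the wrist's pose just before it. camera_params takes no time and is no camera call; for the wrist camera it gives the pose at the moment of the call.
- robot.finish_job(): hands the job in; it is judged then, once.
The state is a dict: "time_s": time; "q": joint angles; "joint_velocities": joint speeds; "joint_efforts": joint torques, N m; "ee_pos": TCP position; "orientation": TCP orientation; "force": force on the tool from outside, world axes, zero at the start; "ft_torque": the same for the moment, N m; "gripper_width": finger opening in m; "finger_force": force on a finger pad.
Only numpy, scipy, OpenCV 4.12 (cv2) and the standard library are available. Lean on these libraries where they do the work, as an engineer would, in place of code of your own. Each camera call takes 0.05 s, during which the arm holds its last target. There are 200 camera calls.

## Working session

There is one attempt and no reset: what is moved stays moved. The work goes in short steps, Python scripts to look and compute and a tool call to move; the robot and the scene stay as the last step left them, time stands still between calls to the robot, and variables do not carry over. Pictures are saved under pics/ and viewed, at most 10 in all, crops included, and the job is handed in when it is done.

Besides the shell and the picture viewer there is one more tool, called after ">>>" as name(argument=value, ...), one argument or row to a line, values as JSON. send_rows: Moves the arm, as the interface text tells. Its arguments: {"type":"object","properties":{"rows":{"type":"array"},"squeeze":{"type":"number"}},"required":["rows"]}

```bash
mkdir -p pics; cat > h.py <<'E'
import numpy as np, cv2
from bench import readout, imaging, robot
def snap(n,f):
    p=imaging.camera_params(n); im=imaging.get_image(n); cv2.imwrite(f'pics/{f}.png',im[:,:,::-1]); np.save(f'pics/{f}.npy',np.array([p],dtype=object),allow_pickle=True); return im,p
def load(f): return np.load(f'pics/{f}.npy',allow_pickle=True)[0]
def ray(p,uv):
    u=cv2.undistortPoints(np.array([[uv]],float),np.array(p['K']),np.array(p['distortion'],float))[0,0]
    T=np.array(p['T']); return T[:3,3],T[:3,:3]@np.array([u[0],u[1],1])
def onz(p,uv,z):
    o,d=ray(p,uv); return o+d*(z-o[2])/d[2]
def tri(obs):
    A=np.zeros((3,3));b=np.zeros(3)
    for p,uv in obs:
        o,d=ray(p,uv); d=d/np.linalg.norm(d); M=np.eye(3)-np.outer(d,d); A+=M;b+=M@o
    x=np.linalg.solve(A,b); return x
def proj(p,X):
    T=np.linalg.inv(np.array(p['T'])); r=cv2.Rodrigues(T[:3,:3])[0]
    return cv2.projectPoints(np.array(X,float).reshape(-1,1,3),r,T[:3,3],np.array(p['K']),np.array(p['distortion'],float))[0].reshape(-1,2)
E
python3 - <<'E'
from h import *
a,p=snap('scene','s0');b,q=snap('top','t0')
np.set_printoptions(precision=3,suppress=True)
print(p['T'],q['T'],q['K']); print(readout.get_obs())
cv2.imwrite('pics/st.png',cv2.resize(np.vstack([a,b])[:,:,::-1],(400,600)))
E
```

```text
[[-0.717 -0.478  0.508 -0.1  ]
 [-0.697  0.477 -0.535  0.673]
 [ 0.014 -0.738 -0.675  0.859]
 [ 0.     0.     0.     1.   ]] [[ 0.008 -0.988  0.156  0.36 ]
 [-1.    -0.006  0.013  0.002]
 [-0.011 -0.156 -0.988  1.078]
 [ 0.     0.     0.     1.   ]] [[389.904   0.    249.939]
 [  0.    389.904 194.45 ]
 [  0.      0.      1.   ]]
{'time_s': 0.1, 'q': array([ 1.084,  0.629,  0.038,  1.518, -0.027,  0.996, -0.02 ]), 'joint_velocities': array([ 0.   , -0.002,  0.001, -0.003, -0.001,  0.001,  0.   ]), 'joint_efforts': array([  0.001, -55.079,   1.147, -18.712,  -0.052,   0.019,   0.   ]), 'ee_pos': array([ 0.265, -0.593,  0.205]), 'orientation': array([-3.14 ,  0.   ,  0.421]), 'force': array([-0.237,  0.25 , -0.112]), 'ft_torque': array([ 0.02 , -0.058, -0.043]), 'finger_force': 0.0, 'gripper_width': 0.09395728977411727}
```

View pics/s0.png

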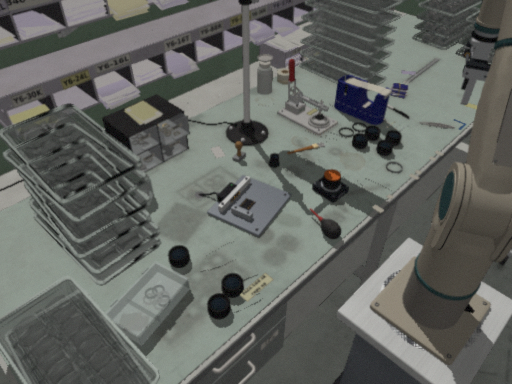

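View pics/t0.png

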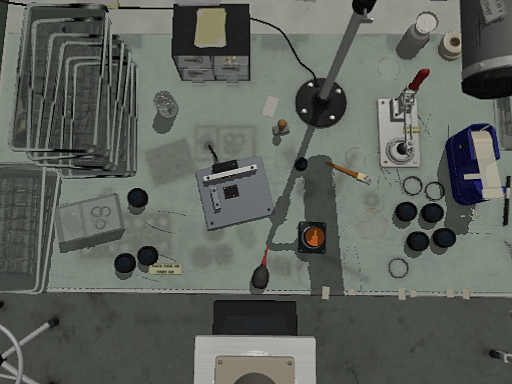

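The scene shows the module (about 331,184), the cradle (250,204), the loupe (274,160) and the brush (305,150). In the top view the module is at (313,237), the cradle at (234,192) with its fence towards the top and its stop at the left, the loupe at (300,163) and the brush at (349,173).

```bash
python3 - <<'E'
from h import *
a=cv2.imread('pics/s0.png');b=cv2.imread('pics/t0.png')
x=cv2.resize(b[140:270,185:345],(800,650),interpolation=cv2.INTER_CUBIC)
y=cv2.resize(a[140:240,200:360],(640,400),interpolation=cv2.INTER_CUBIC)
x=cv2.resize(b[145:265,185:345],(800,600),interpolation=cv2.INTER_CUBIC)
cv2.imwrite('pics/c1.png',x)
p=load('t0')
np.set_printoptions(precision=4,suppress=True)
for n,uv,z in [('cap',(315,236.5),.066),('seat~',(232,190),.012),('loupe',(300,163),.036),('brush',(349,173),.008)]: print(n,onz(p,uv,z))
q=load('s0')
# cap centroid by orange colour, both views
P=[]
for im,pp in((a,q),(b,p)):
    h=cv2.cvtColor(im,cv2.COLOR_BGR2HSV); m=cv2.inRange(h,(3,150,110),(18,255,255)); n,l,s,c=cv2.connectedComponentsWithStats(m); i=1+s[1:,4].argmax(); print(s[i],c[i]); P.append((pp,c[i]))
X=tri(P);print('cap tri',X,[proj(pp,X)[0] for pp,_ in P])
E
```

```text
cap [ 0.4118 -0.1535  0.066 ]
seat~ [0.5412 0.0658 0.012 ]
loupe [ 0.6132 -0.1207  0.036 ]
brush [ 0.5921 -0.2603  0.008 ]
[329 171  11   9  55] [333.9636 175.6545]
[307 230  11  16  96] [313.7083 239.2292]
cap tri [ 0.4045 -0.1507  0.0634] [array([333.8263, 175.6418]), array([313.796 , 239.3567])]
```

View pics/c1.png

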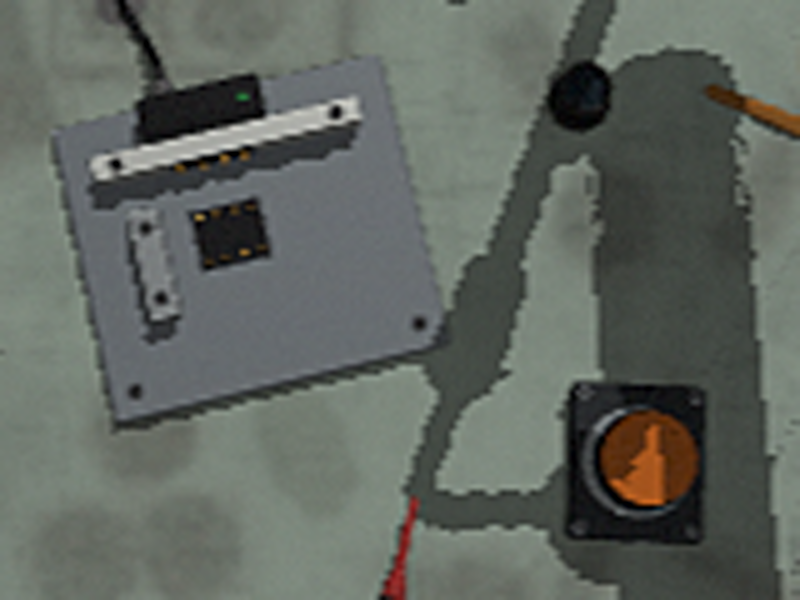

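>>> send_rows(
  rows=[
    {"dx": 0.0245,"dy": -0.0295,"dz": -0.004,"gripper": 0},
    {"dx": 0.0245,"dy": -0.0295,"dz": -0.004},
    {"dx": 0.0245,"dy": -0.0295,"dz": -0.004},
    {"dx": 0.0245,"dy": -0.0295,"dz": -0.004},
    {"dx": 0.0245,"dy": -0.0295,"dz": -0.004},
    {"dx": 0.0245,"dy": -0.0295,"dz": -0.004},
    {"dx": 0.0245,"dy": -0.0295,"dz": -0.004},
    {"dx": 0.0245,"dy": -0.0295,"dz": -0.004},
    {"dx": 0.0245,"dy": -0.0295,"dz": -0.004},
    {"dx": 0.0245,"dy": -0.0295,"dz": -0.004},
    {"dx": 0.0245,"dy": -0.0295,"dz": -0.004},
    {"dx": 0.0245,"dy": -0.0295,"dz": -0.004},
  ],
)

```text
$.rows[0]: bad value
```

```bash
python3 - <<'E'
from h import *
np.set_printoptions(precision=4,suppress=True)
a,p=snap('wrist','w1'); o=readout.get_obs(); print(o['ee_pos'],o['orientation'],o['q'],o['time_s'],o['force']); print(p['T'],p['K'],p['distortion'])
E
```

```text
[ 0.2653 -0.5928  0.2048] [-3.1401  0.      0.4208] [ 1.0842  0.6291  0.0385  1.5181 -0.027   0.9963 -0.02  ] 0.15 [ 0.2535 -0.4794  0.618 ]
[[ 0.4092 -0.885  -0.2222  0.3295]
 [-0.9124 -0.397  -0.0994 -0.564 ]
 [-0.0003  0.2434 -0.9699  0.3835]
 [ 0.      0.      0.      1.    ]] [[333.3302   0.     255.8626]
 [  0.     333.3302 192.1776]
 [  0.       0.       1.    ]] [-0.0478  0.      0.      0.      0.    ]
```

View pics/w1.png

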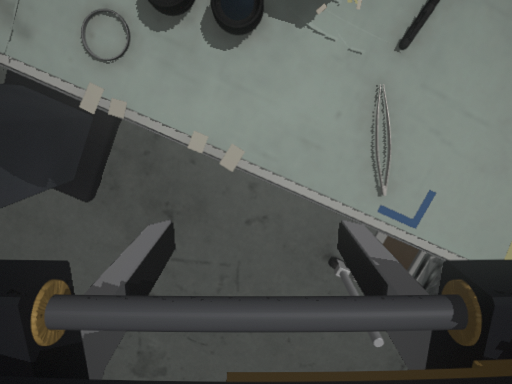

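The wrist camera shows the fingers at (140,260) and (370,260) and nothing of interest for the task. The move was refused, so I'll try rows with every key filled in.

>>> send_rows(
  rows=[
    {"dx": 0.0245,"dy": -0.0295,"dz": -0.004,"rx": 0,"ry": 0,"rz": 0,"gripper": 0},
  ],
)

```text
time_s: 0.25
ee_pos: [0.2727, -0.5598, 0.2082]
orientation: [3.14, 0.003, 0.415]
force: [0.7, -0.9, 0.4]
gripper_width: 0.0891
finger_force: 0.0
```

>>> send_rows(
  rows=[
    {"dx": 0.0245,"dy": -0.0295,"dz": -0.004,"rx": 0,"ry": 0,"rz": 0,"gripper": 0},
    {"dx": 0.0245,"dy": -0.0295,"dz": -0.004,"rx": 0,"ry": 0,"rz": 0,"gripper": 0},
    {"dx": 0.0245,"dy": -0.0295,"dz": -0.004,"rx": 0,"ry": 0,"rz": 0,"gripper": 0},
    {"dx": 0.0245,"dy": -0.0295,"dz": -0.004,"rx": 0,"ry": 0,"rz": 0,"gripper": 0},
    {"dx": 0.0245,"dy": -0.0295,"dz": -0.004,"rx": 0,"ry": 0,"rz": 0,"gripper": 0},
    {"dx": 0.0245,"dy": -0.0295,"dz": -0.004,"rx": 0,"ry": 0,"rz": 0,"gripper": 0},
    {"dx": 0.0245,"dy": -0.0295,"dz": -0.004,"rx": 0,"ry": 0,"rz": 0,"gripper": 0},
    {"dx": 0.0245,"dy": -0.0295,"dz": -0.004,"rx": 0,"ry": 0,"rz": 0,"gripper": 0},
    {"dx": 0.0245,"dy": -0.0295,"dz": -0.004,"rx": 0,"ry": 0,"rz": 0,"gripper": 0},
    {"dx": 0.0245,"dy": -0.0295,"dz": -0.004,"rx": 0,"ry": 0,"rz": 0,"gripper": 0},
    {"dx": 0.0245,"dy": -0.0295,"dz": -0.004,"rx": 0,"ry": 0,"rz": 0,"gripper": 0},
    {"dx": 0,"dy": 0,"dz": 0,"rx": 0,"ry": 0,"rz": 0,"gripper": 0},
  ],
)

```text
time_s: 1.45
ee_pos: [0.3909, -0.1452, 0.254]
orientation: [-3.141, -0.002, 0.429]
force: [-0.3, -0.6, -0.7]
gripper_width: 0.0003
finger_force: 0.0
```

```bash
python3 - <<'E'
from h import *
np.set_printoptions(precision=4,suppress=True)
o=readout.get_obs(); a,p=snap('wrist','w2'); print(o['ee_pos'],o['orientation'],o['q'],o['time_s'],o['force'])
b=a[:,:,::-1].copy(); cv2.imwrite('pics/w2v.png',cv2.resize(b,(800,600),interpolation=cv2.INTER_CUBIC))
E
```

```text
[ 0.3909 -0.1452  0.254 ] [-3.1406 -0.0022  0.4294] [ 0.3425  0.2306 -0.0641  2.0557  0.0165  0.8547 -0.8722] 1.45 [-0.2812 -0.5812 -0.6626]
```

View pics/w2v.png

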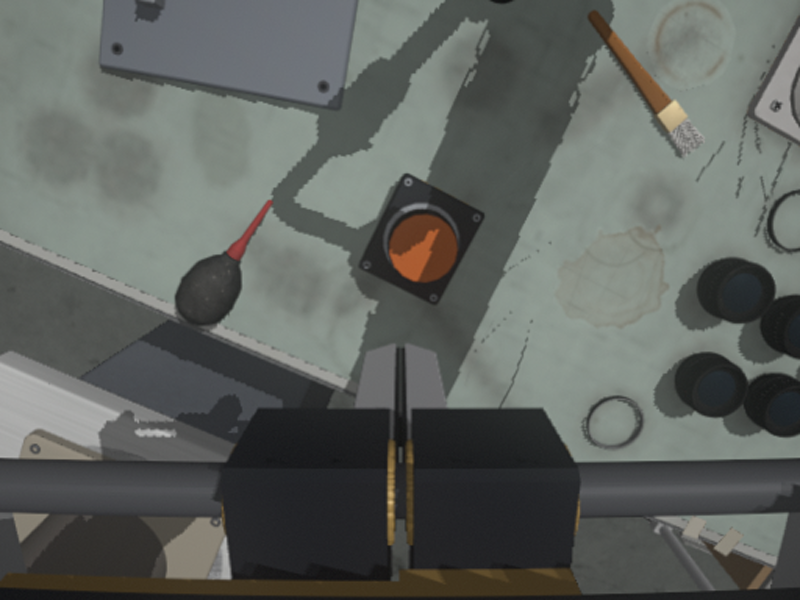

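The wrist view (1.56x) shows the cap centred at (423,248) and the housing corners at (407,174), (483,215), (435,305) and (361,266). No contacts are visible, so I'll check the scene view for which face is gilt and solve the positions.

```bash
python3 - <<'E'
from h import *
np.set_printoptions(precision=4,suppress=True)
w=load('w2');t=load('t0');s=load('s0')
k=.64
C=np.array([(407,174),(483,215),(435,305),(361,266)])*k
T=np.array([(570,383),(706,386),(704,543),(568,538)])/5+[185,145]
print('cap', tri([(w,np.array((423,248))*k),(t,(315,236.4))]), onz(w,np.array((423,248))*k,.065),onz(t,(315,236.4),.065))
# order: wrist corner 407,174 ; match top corner
for n,p,c in(('w',w,C),('t',t,T)):
    q=np.array([onz(p,u,.024) for u in c]); print(n,q[:,:2].tolist(),q.mean(0)); 
    r=cv2.minAreaRect((q[:,:2]*1000).astype(np.float32)); print(r)
# cradle from top: plate top corners
K=np.array([(55,133),(380,58),(447,340),(115,425)])/5+[185,145]
q=np.array([onz(t,u,.012) for u in K]); print('cradle',q,q.mean(0),cv2.minAreaRect((q[:,:2]*1000).astype(np.float32)))
qs=[tri([(w,np.array((323,86))*k),(t,(185+418/5,145+323/5))]),tri([(w,np.array((117,48))*k),(t,(185+135/5,145+391/5))])]; print('screws tri',qs)
a=cv2.imread('pics/s0.png')[165:210,305:360]; b=cv2.imread('pics/t0.png')[155:210,190:300]
cv2.imwrite('pics/c2.png',np.vstack([cv2.resize(a,(660,540)[:2],interpolation=cv2.INTER_CUBIC)]))
E
```

```text
cap [ 0.4124 -0.154   0.0611] [ 0.4129 -0.1533  0.065 ] [ 0.4121 -0.1537  0.065 ]
w [[0.45478703207042387, -0.12201019307716565], [0.4512772853815117, -0.18890981465630435], [0.3703003878189128, -0.1861242991097378], [0.37467227180523377, -0.11869981794302319]] [ 0.4128 -0.1539  0.024 ]
((412.5436706542969, -154.06723022460938), (67.54749298095703, 81.76764678955078), 87.63386535644531)
t [[0.45366368330788853, -0.11752139193462946], [0.45259281158737386, -0.1908122268586756], [0.3687679443460078, -0.1878616402791072], [0.3707789901576371, -0.11549984026538096]] [ 0.4115 -0.1529  0.024 ]
((411.6898193359375, -153.0151824951172), (73.29229736328125, 83.87448120117188), 88.40807342529297)
cradle [[ 0.5928  0.1674  0.012 ]
 [ 0.6369 -0.0143  0.012 ]
 [ 0.4779 -0.0517  0.012 ]
 [ 0.4299  0.1297  0.012 ]] [0.5344 0.0578 0.012 ] ((533.4122924804688, 57.67150115966797), (167.14044189453125, 188.76426696777344), 13.657500267028809)
screws tri [array([ 0.4878, -0.0359,  0.0088]), array([0.4491, 0.1194, 0.0102])]
```

View pics/c2.png

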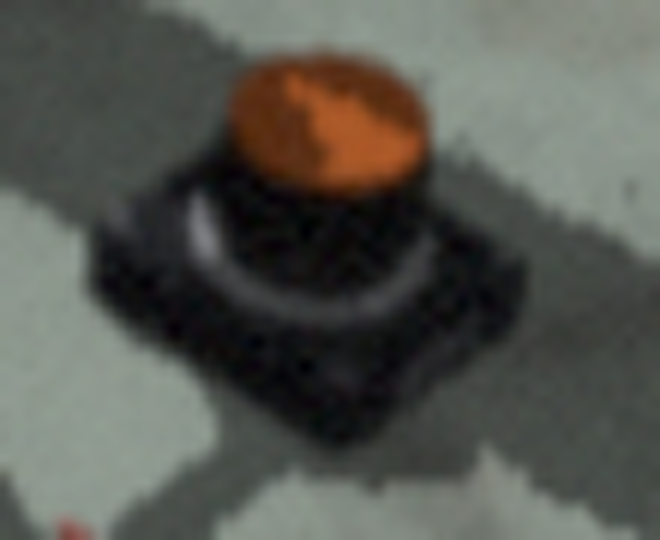

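The scene crop shows no gilt on the −x face (lower right) or the +y face (lower left), though both are in shadow. I'll press the cap first, then check the +x face.

>>> send_rows(
  rows=[
    {"dx": 0.0032,"dy": 0.0033,"dz": 0.035,"rx": 0,"ry": 0,"rz": 0,"gripper": 0},
    {"dx": 0.0032,"dy": 0.0033,"dz": 0.035,"rx": 0,"ry": 0,"rz": 0,"gripper": 0},
    {"dx": 0.0032,"dy": 0.0033,"dz": 0.035,"rx": 0,"ry": 0,"rz": 0,"gripper": 0},
    {"dx": 0.0032,"dy": 0.0033,"dz": 0.035,"rx": 0,"ry": 0,"rz": 0,"gripper": 0},
    {"dx": 0.0032,"dy": 0.0033,"dz": 0.035,"rx": 0,"ry": 0,"rz": 0,"gripper": 0},
    {"dx": 0,"dy": 0,"dz": 0,"rx": 0,"ry": 0,"rz": 0,"gripper": 0},
    {"dx": 0,"dy": 0,"dz": 0,"rx": 0,"ry": 0,"rz": 0,"gripper": 0},
  ],
)

```text
time_s: 2.2
ee_pos: [0.4098, -0.1594, 0.0784]
orientation: [-3.141, 0.002, 0.419]
force: [-0.1, -0.7, -0.1]
gripper_width: 0.0005
finger_force: 0.0
```

>>> send_rows(
  rows=[
    {"dx": 0.0048,"dy": -0.004,"dz": 0.004,"rx": 0,"ry": 0,"rz": 0,"gripper": 0},
    {"dx": 0,"dy": 0,"dz": 0.005,"rx": 0,"ry": 0,"rz": 0,"gripper": 0},
    {"dx": 0,"dy": 0,"dz": 0.004,"rx": 0,"ry": 0,"rz": 0,"gripper": 0},
    {"dx": 0,"dy": 0,"dz": 0.001,"rx": 0,"ry": 0,"rz": 0,"gripper": 0},
    {"dx": 0,"dy": 0,"dz": 0.001,"rx": 0,"ry": 0,"rz": 0,"gripper": 0},
    {"dx": 0,"dy": 0,"dz": 0.001,"rx": 0,"ry": 0,"rz": 0,"gripper": 0},
    {"dx": 0,"dy": 0,"dz": 0,"rx": 0,"ry": 0,"rz": 0,"gripper": 0},
  ],
)

```text
time_s: 2.9
ee_pos: [0.414, -0.153, 0.0632]
orientation: [3.141, -0.001, 0.421]
force: [0.8, 1.3, 4.3]
gripper_width: 0.0005
finger_force: 2.3
```

>>> send_rows(
  rows=[
    {"dx": 0,"dy": 0,"dz": 0.001,"rx": 0,"ry": 0,"rz": 0,"gripper": 0},
    {"dx": 0,"dy": 0,"dz": 0.001,"rx": 0,"ry": 0,"rz": 0,"gripper": 0},
    {"dx": 0,"dy": 0,"dz": 0.001,"rx": 0,"ry": 0,"rz": 0,"gripper": 0},
    {"dx": 0,"dy": 0,"dz": 0,"rx": 0,"ry": 0,"rz": 0,"gripper": 0},
  ],
)

```text
time_s: 3.3
ee_pos: [0.4141, -0.153, 0.0619]
orientation: [3.14, -0.002, 0.421]
force: [-3.0, 2.2, 28.4]
gripper_width: 0.0006
finger_force: 14.4
```

>>> send_rows(
  rows=[
    {"dx": 0,"dy": 0,"dz": 0,"rx": 0,"ry": 0,"rz": 0,"gripper": 0},
    {"dx": 0,"dy": 0,"dz": 0,"rx": 0,"ry": 0,"rz": 0,"gripper": 0},
    {"dx": 0,"dy": 0,"dz": -0.03,"rx": 0,"ry": 0,"rz": 0,"gripper": 0},
    {"dx": 0.02,"dy": 0.01,"dz": -0.04,"rx": 0,"ry": 0,"rz": 0,"gripper": 100},
    {"dx": 0.03,"dy": 0.014,"dz": 0,"rx": 0,"ry": 0,"rz": 0,"gripper": 100},
    {"dx": 0.03,"dy": 0.014,"dz": 0,"rx": 0,"ry": 0,"rz": 0,"gripper": 100},
    {"dx": 0.02,"dy": 0.008,"dz": 0,"rx": 0,"ry": 0,"rz": 0,"gripper": 100},
    {"dx": 0,"dy": 0,"dz": 0,"rx": 0,"ry": 0,"rz": 0,"gripper": 100},
  ],
)

```text
time_s: 4.1
ee_pos: [0.5267, -0.1536, 0.1299]
orientation: [3.14, -0.003, 0.422]
force: [-1.0, 0.2, 0.6]
gripper_width: 0.0367
finger_force: 0.0
```

```bash
python3 - <<'E'
from h import *
np.set_printoptions(precision=4,suppress=True)
o=readout.get_obs(); a,p=snap('wrist','w3'); print(o['ee_pos'],o['orientation'],o['q'],o['time_s'])
u=proj(p,[[.454,-.154,.01],[.412,-.154,.062],[.5,.05,.012],[.54,.07,.012]]);print(u)
E
```

```text
[ 0.5267 -0.1536  0.1299] [ 3.1399 -0.0034  0.4225] [ 0.2619  0.5815 -0.0431  1.8821  0.0369  0.6751 -0.9512] 4.1
[[225.132  254.3519]
 [200.7893 321.3285]
 [ 35.1185 123.6836]
 [ 26.1274  71.399 ]]
```

View pics/w3.png

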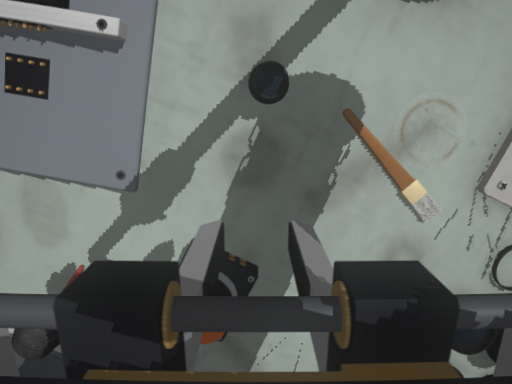

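Gilt pads show at (235,260)–(250,268), on the module's +x face, so the contacts point to +x and the yaw is about −2°. The cap is home: TCP at 61.9 mm with 28 N. Next I go over the module with the fingers closing along its x.

>>> send_rows(
  rows=[
    {"dx": -0.026,"dy": -0.0118,"dz": 0,"rx": 0,"ry": 0,"rz": 0,"gripper": 100},
    {"dx": -0.026,"dy": -0.0118,"dz": 0,"rx": 0,"ry": 0,"rz": 0,"gripper": 100},
    {"dx": -0.026,"dy": -0.0118,"dz": 0,"rx": 0,"ry": 0,"rz": 0,"gripper": 100},
    {"dx": -0.026,"dy": -0.0118,"dz": 0,"rx": 0,"ry": 0,"rz": 0,"gripper": 100},
    {"dx": 0,"dy": 0,"dz": 0,"rx": 0,"ry": 0,"rz": -8,"gripper": 100},
    {"dx": 0,"dy": 0,"dz": 0,"rx": 0,"ry": 0,"rz": -8,"gripper": 100},
    {"dx": 0,"dy": 0,"dz": 0,"rx": 0,"ry": 0,"rz": -8,"gripper": 100},
    {"dx": 0,"dy": 0,"dz": 0,"rx": 0,"ry": 0,"rz": -8,"gripper": 100},
    {"dx": 0,"dy": 0,"dz": 0,"rx": 0,"ry": 0,"rz": -8,"gripper": 100},
    {"dx": 0,"dy": 0,"dz": 0,"rx": 0,"ry": 0,"rz": -8,"gripper": 100},
    {"dx": 0,"dy": 0,"dz": 0,"rx": 0,"ry": 0,"rz": -8,"gripper": 100},
    {"dx": 0,"dy": 0,"dz": 0,"rx": 0,"ry": 0,"rz": -8,"gripper": 100},
  ],
)

```text
time_s: 5.35
ee_pos: [0.407, -0.1537, 0.1295]
orientation: [-3.14, 0.001, 1.543]
force: [-0.2, -0.1, -0.6]
gripper_width: 0.0938
finger_force: 0.0
```

>>> send_rows(
  rows=[
    {"dx": 0,"dy": 0,"dz": 0,"rx": 0,"ry": 0,"rz": 0,"gripper": 100},
    {"dx": 0,"dy": 0,"dz": 0,"rx": 0,"ry": 0,"rz": 0,"gripper": 100},
  ],
)

```text
time_s: 5.55
ee_pos: [0.4079, -0.1538, 0.1295]
orientation: [-3.14, 0.0, 1.534]
force: [-0.0, 0.5, -0.2]
gripper_width: 0.0941
finger_force: 0.0
```

```bash
python3 - <<'E'
from h import *
np.set_printoptions(precision=4,suppress=True)
t=load('t0');w=load('w3')
print('block top',onz(t,(231.1,191.8),.0145),'block wrist',onz(w,(27,76),.0145), 'tri',tri([(t,(231.1,191.8)),(w,(27,76))]))
# fence ends screws, stop screws (top cam), screw right fence in wrist
for n,u in(('fL',(116,164)),('fR',(335,112)),('sT',(146,228)),('sB',(161,299))): print(n,onz(t,np.array(u)/5+[185,145],.032 if n[0]=='f' else .030))
print('fR w',onz(w,(102,24),.032),'fR tri',tri([(t,(185+335/5,145+112/5)),(w,(102,24))]))
print('plate screw', onz(w,(120,175),.012), onz(t,(185+418/5,145+323/5),.012))
o=readout.get_obs(); print(o['q'])
E
```

```text
block top [0.5357 0.068  0.0145] block wrist [0.5371 0.0666 0.0145] tri [0.5364 0.0683 0.0116]
fL [0.5713 0.1303 0.032 ]
fR [0.6011 0.0106 0.032 ]
sT [0.5362 0.1133 0.03  ]
sB [0.4971 0.1042 0.03  ]
fR w [0.6015 0.0108 0.032 ] fR tri [0.6013 0.0107 0.032 ]
plate screw [ 0.4872 -0.0358  0.012 ] [ 0.4872 -0.0358  0.012 ]
[ 0.5668  0.4778 -0.3755  2.1612  0.3257  0.5564 -0.0863]
```

>>> send_rows(
  rows=[
    {"dx": 0,"dy": 0.0043,"dz": 0.02,"rx": 0,"ry": 0,"rz": 0,"gripper": 100},
    {"dx": 0,"dy": 0,"dz": 0.03,"rx": 0,"ry": 0,"rz": 0,"gripper": 100},
    {"dx": 0,"dy": 0,"dz": 0.03,"rx": 0,"ry": 0,"rz": 0,"gripper": 100},
    {"dx": 0,"dy": 0,"dz": 0.015,"rx": 0,"ry": 0,"rz": 0,"gripper": 100},
    {"dx": 0,"dy": 0,"dz": 0.0065,"rx": 0,"ry": 0,"rz": 0,"gripper": 100},
    {"dx": 0,"dy": 0,"dz": 0,"rx": 0,"ry": 0,"rz": 0,"gripper": 100},
  ],
)

```text
time_s: 6.15
ee_pos: [0.4129, -0.1535, 0.0276]
orientation: [-3.14, 0.0, 1.537]
force: [-0.5, -0.1, 0.5]
gripper_width: 0.0945
finger_force: 0.0
```

>>> send_rows(
  rows=[
    {"dx": 0,"dy": 0,"dz": 0,"rx": 0,"ry": 0,"rz": 0,"gripper": 40},
    {"dx": 0,"dy": 0,"dz": 0,"rx": 0,"ry": 0,"rz": 0,"gripper": 40},
    {"dx": 0,"dy": 0,"dz": 0,"rx": 0,"ry": 0,"rz": 0,"gripper": 40},
    {"dx": 0,"dy": 0,"dz": 0,"rx": 0,"ry": 0,"rz": 0,"gripper": 40},
    {"dx": 0,"dy": 0,"dz": 0,"rx": 0,"ry": 0,"rz": 0,"gripper": 40},
    {"dx": 0,"dy": 0,"dz": 0,"rx": 0,"ry": 0,"rz": 0,"gripper": 40},
  ],
  squeeze=35,
)

```text
time_s: 6.75
ee_pos: [0.4133, -0.1538, 0.0282]
orientation: [-3.141, 0.0, 1.538]
force: [0.1, 0.2, 3.8]
gripper_width: 0.0512
finger_force: 35.0
```

>>> send_rows(
  rows=[
    {"dx": 0,"dy": 0,"dz": -0.02,"rx": 0,"ry": 0,"rz": 0,"gripper": 40},
    {"dx": 0,"dy": 0,"dz": -0.04,"rx": 0,"ry": 0,"rz": 0,"gripper": 40},
    {"dx": 0.0272,"dy": 0.0131,"dz": 0,"rx": 0,"ry": 0,"rz": 0,"gripper": 40},
    {"dx": 0.0272,"dy": 0.0131,"dz": 0,"rx": 0,"ry": 0,"rz": 0,"gripper": 40},
    {"dx": 0.0272,"dy": 0.0131,"dz": 0,"rx": 0,"ry": 0,"rz": 0,"gripper": 40},
    {"dx": 0.0272,"dy": 0.0131,"dz": 0,"rx": 0,"ry": 0,"rz": 0,"gripper": 40},
    {"dx": 0.0272,"dy": 0.0131,"dz": 0,"rx": 0,"ry": 0,"rz": 0,"gripper": 40},
    {"dx": 0.0272,"dy": 0.0131,"dz": 0,"rx": 0,"ry": 0,"rz": 0,"gripper": 40},
    {"dx": 0.0272,"dy": 0.0131,"dz": 0,"rx": 0,"ry": 0,"rz": 0,"gripper": 40},
    {"dx": 0.0272,"dy": 0.0131,"dz": 0,"rx": 0,"ry": 0,"rz": 0,"gripper": 40},
    {"dx": 0,"dy": 0,"dz": 0,"rx": 0,"ry": 0,"rz": -7.8,"gripper": 40},
    {"dx": 0,"dy": 0,"dz": 0,"rx": 0,"ry": 0,"rz": -7.8,"gripper": 40},
  ],
)

```text
time_s: 7.95
ee_pos: [0.5252, 0.0618, 0.0876]
orientation: [-3.141, -0.0, 1.818]
force: [0.0, 0.1, -1.9]
gripper_width: 0.0508
finger_force: 35.0
```

>>> send_rows(
  rows=[
    {"dx": 0,"dy": 0,"dz": 0,"rx": 0,"ry": 0,"rz": 0,"gripper": 40},
    {"dx": 0,"dy": 0,"dz": 0,"rx": 0,"ry": 0,"rz": 0,"gripper": 40},
  ],
)

```text
time_s: 8.15
ee_pos: [0.5251, 0.06, 0.0877]
orientation: [-3.141, -0.0, 1.806]
force: [-0.3, -0.5, -3.0]
gripper_width: 0.0504
finger_force: 35.0
```

```bash
python3 - <<'E'
from h import *
np.set_printoptions(precision=4,suppress=True)
o=readout.get_obs(); a,p=snap('wrist','w4'); b,q=snap('top','t4'); print(o['ee_pos'],o['orientation'],o['q'],o['time_s'],o['force'],o['gripper_width'])
x=cv2.resize(b[140:240,190:300],(660,600),interpolation=cv2.INTER_CUBIC)
cv2.imwrite('pics/c4.png',x[:,:,::-1])
E
```

```text
[0.5251 0.06   0.0877] [-3.1408 -0.0002  1.8064] [ 0.0857  0.6518 -0.3808  1.9563  0.4048  0.6087 -0.325 ] 8.15 [-0.2945 -0.5003 -2.9872] 0.050416295588879584
```

View pics/w4.png

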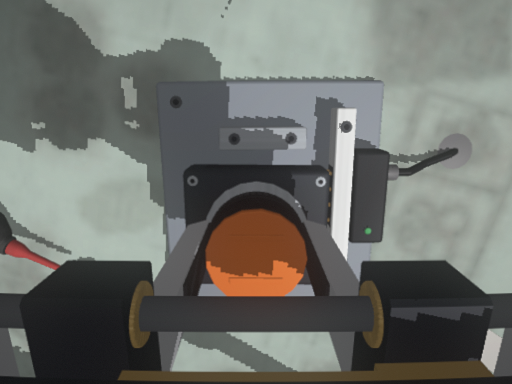

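The held module is over the cradle, with its housing screws at (193,181) and (320,182). The stop screws are at (234,139) and (291,139), the upper fence screw is at (346,127), and the gilt pads face the fence on the right.

```bash
python3 - <<'E'
from h import *
np.set_printoptions(precision=4,suppress=True)
w=load('w4')
f=lambda u,z: onz(w,u,z)[:2]
ang=lambda a,b: np.degrees(np.arctan2(*(b-a)[::-1]))
a,b=f((193,181),.084),f((320,182),.084); print('module screws',a,b,ang(a,b),np.linalg.norm(b-a))
c,d=f((234,139),.03),f((291,139),.03); print('stop',c,d,ang(c,d))
e=f((346,127),.032); print('fL',e)
g=f((176,102),.012);print('plate screw',g)
# module centre from cap
h=f((257,255),.118); print('cap',h)
th=np.radians(13.6); R=np.array([[np.cos(th),np.sin(th)],[-np.sin(th),np.cos(th)]])
s=np.array([.536,.0678])
for n,v in dict(mod=(a+b)/2,stop=(c+d)/2,fL=e,cap=h).items(): print(n,R@(v-s))
E
```

```text
module screws [0.4834 0.082 ] [0.5528 0.0981] 13.081154756352673 0.0712880733052227
stop [0.4984 0.1047] [0.5374 0.1141] 13.559210004500112
fL [0.5722 0.1313]
plate screw [0.4497 0.1195]
cap [0.525 0.062]
mod [-0.0122  0.0259]
stop [-0.0078  0.0447]
fL [0.0501 0.0532]
cap [-0.012  -0.0031]
```

>>> send_rows(
  rows=[
    {"dx": 0,"dy": 0,"dz": 0.015,"rx": 0,"ry": 0,"rz": 0,"gripper": 40},
    {"dx": 0,"dy": 0,"dz": 0.015,"rx": 0,"ry": 0,"rz": 0,"gripper": 40},
    {"dx": 0,"dy": 0,"dz": 0.01,"rx": 0,"ry": 0,"rz": 0,"gripper": 40},
    {"dx": 0,"dy": 0,"dz": 0.002,"rx": 0,"ry": 0,"rz": 0,"gripper": 40},
    {"dx": 0,"dy": 0,"dz": 0.001,"rx": 0,"ry": 0,"rz": 0,"gripper": 40},
    {"dx": 0,"dy": 0,"dz": 0.001,"rx": 0,"ry": 0,"rz": 0,"gripper": 40},
    {"dx": 0,"dy": 0,"dz": 0.001,"rx": 0,"ry": 0,"rz": 0,"gripper": 40},
    {"dx": 0,"dy": 0,"dz": 0,"rx": 0,"ry": 0,"rz": 0,"gripper": 40},
  ],
)

```text
time_s: 9.05
ee_pos: [0.5252, 0.0601, 0.0434]
orientation: [-3.141, 0.0, 1.81]
force: [-3.6, -0.3, 3.2]
gripper_width: 0.0509
finger_force: 35.0
```

>>> send_rows(
  rows=[
    {"dx": 0,"dy": 0.002,"dz": 0,"rx": 0,"ry": 0,"rz": 0,"gripper": 40},
    {"dx": 0,"dy": 0.002,"dz": 0,"rx": 0,"ry": 0,"rz": 0,"gripper": 40},
    {"dx": 0,"dy": 0.002,"dz": 0,"rx": 0,"ry": 0,"rz": 0,"gripper": 40},
    {"dx": 0,"dy": 0.002,"dz": 0,"rx": 0,"ry": 0,"rz": 0,"gripper": 40},
    {"dx": 0,"dy": 0.001,"dz": 0,"rx": 0,"ry": 0,"rz": 0,"gripper": 40},
    {"dx": 0,"dy": 0,"dz": 0,"rx": 0,"ry": 0,"rz": 0,"gripper": 40},
  ],
)

```text
time_s: 9.65
ee_pos: [0.534, 0.0624, 0.0429]
orientation: [-3.141, 0.0, 1.81]
force: [-5.0, -2.1, 4.8]
gripper_width: 0.0509
finger_force: 35.0
```

>>> send_rows(
  rows=[
    {"dx": 0.001,"dy": 0.001,"dz": 0.001,"rx": 0,"ry": 0,"rz": 0,"gripper": 40},
    {"dx": 0.001,"dy": 0,"dz": 0,"rx": 0,"ry": 0,"rz": 0,"gripper": 40},
    {"dx": 0.001,"dy": 0,"dz": 0.001,"rx": 0,"ry": 0,"rz": 0,"gripper": 40},
    {"dx": 0.0005,"dy": 0,"dz": 0,"rx": 0,"ry": 0,"rz": 0,"gripper": 40},
    {"dx": 0,"dy": 0,"dz": 0,"rx": 0,"ry": 0,"rz": 0,"gripper": 40},
  ],
)

```text
time_s: 10.15
ee_pos: [0.534, 0.0636, 0.0409]
orientation: [-3.14, 0.003, 1.809]
force: [-4.6, -5.1, 5.5]
gripper_width: 0.0507
finger_force: 35.0
```

>>> send_rows(
  rows=[
    {"dx": 0.001,"dy": 0,"dz": 0,"rx": 0,"ry": 0,"rz": 0,"gripper": 40},
    {"dx": 0.001,"dy": 0,"dz": 0,"rx": 0,"ry": 0,"rz": 0,"gripper": 40},
    {"dx": 0,"dy": 0,"dz": 0,"rx": 0,"ry": 0,"rz": 0,"gripper": 40},
  ],
)

```text
time_s: 10.45
ee_pos: [0.5339, 0.0647, 0.041]
orientation: [-3.14, 0.004, 1.808]
force: [-3.7, -7.3, 5.6]
gripper_width: 0.0509
finger_force: 35.0
```

```bash
python3 - <<'E'
from h import *
a,p=snap('wrist','w5')
cv2.imwrite('pics/w5c.png',cv2.resize(a[100:280,150:390,::-1],(800,600),interpolation=cv2.INTER_CUBIC))
E
```

View pics/w5c.png

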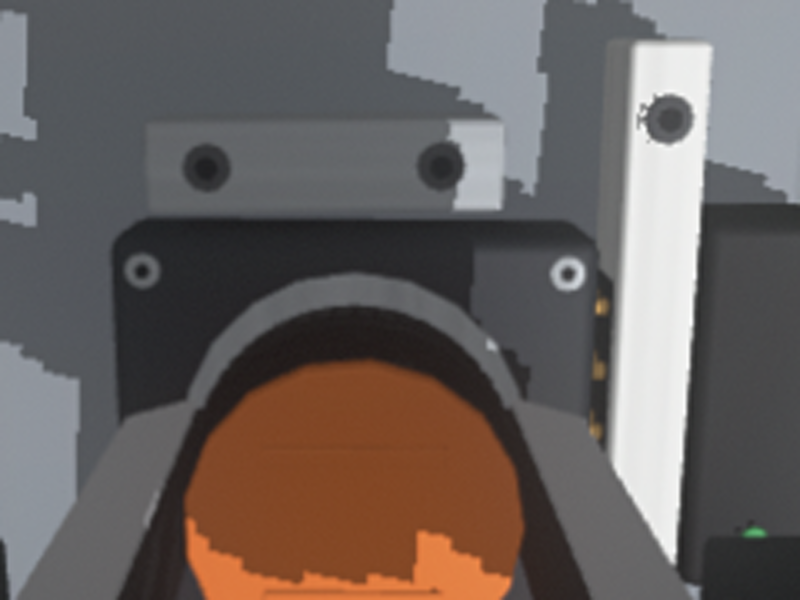

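The housing's edge (crop row 219) lies nearly at the stop's edge (row 211). The housing is square, and the gilt pins show at (598,300–430) against the contact face. I'll compute the gaps.

```bash
python3 - <<'E'
from h import *
np.set_printoptions(precision=4,suppress=True)
w=load('w5'); th=np.radians(13.5); R=np.array([[np.cos(th),np.sin(th)],[-np.sin(th),np.cos(th)]]); s=np.array([.536,.0678])
f=lambda u,z: R@(onz(w,np.array(u)/(10/3)+[150,100],z)[:2]-s)
zt=.0373
print('mod screws',f((142,270),zt),f((568,272),zt)); print('mod edge',f((350,219),zt))
print('stop face',f((330,211),.030),'stop screws',f((206,167),.03),f((441,165),.03))
print('fence face top',f((632,150),.032),f((612,420),.032),'mod right edge',f((595,300),zt),'left',f((112,300),zt))
E
```

```text
mod screws [-0.0384  0.0285] [0.0333 0.0283]
mod edge [-0.0034  0.0372]
stop face [-0.0068  0.0374] stop screws [-0.028   0.0449] [0.0121 0.0453]
fence face top [0.0442 0.0483] [ 0.0437 -0.0001] mod right edge [0.0382 0.0235] left [-0.0437  0.0233]
```

>>> send_rows(
  rows=[
    {"dx": 0,"dy": 0.001,"dz": 0,"rx": 0,"ry": 0,"rz": 0,"gripper": 40},
    {"dx": 0,"dy": 0.001,"dz": 0,"rx": 0,"ry": 0,"rz": 0,"gripper": 40},
    {"dx": 0,"dy": 0.001,"dz": 0,"rx": 0,"ry": 0,"rz": 0,"gripper": 40},
    {"dx": 0,"dy": 0.001,"dz": 0,"rx": 0,"ry": 0,"rz": 0,"gripper": 40},
    {"dx": 0,"dy": 0,"dz": 0,"rx": 0,"ry": 0,"rz": 0,"gripper": 40},
  ],
  squeeze=45,
)

```text
time_s: 11.0
ee_pos: [0.5353, 0.0654, 0.0407]
orientation: [-3.135, 0.004, 1.808]
force: [-8.2, -5.4, 8.1]
gripper_width: 0.0501
finger_force: 45.0
```

>>> send_rows(
  rows=[
    {"dx": 0,"dy": 0.0015,"dz": 0.0005,"rx": 0,"ry": 0,"rz": 0,"gripper": 40},
    {"dx": 0,"dy": 0.0015,"dz": 0.0005,"rx": 0,"ry": 0,"rz": 0,"gripper": 40},
    {"dx": 0,"dy": 0.001,"dz": 0,"rx": 0,"ry": 0,"rz": 0,"gripper": 40},
    {"dx": 0,"dy": 0,"dz": 0,"rx": 0,"ry": 0,"rz": 0,"gripper": 40},
  ],
)

```text
time_s: 11.4
ee_pos: [0.536, 0.0655, 0.0405]
orientation: [-3.13, 0.005, 1.808]
force: [-14.7, -7.7, 22.9]
gripper_width: 0.0506
finger_force: 45.0
```

>>> send_rows(
  rows=[
    {"dx": 0,"dy": 0,"dz": -0.001,"rx": 0,"ry": 0,"rz": 0,"gripper": 40},
    {"dx": 0,"dy": 0.001,"dz": 0,"rx": 0,"ry": 0,"rz": 0,"gripper": 40},
    {"dx": 0,"dy": 0.001,"dz": 0,"rx": 0,"ry": 0,"rz": 0,"gripper": 40},
    {"dx": 0,"dy": 0,"dz": 0,"rx": 0,"ry": 0,"rz": 0,"gripper": 40},
  ],
)

```text
time_s: 11.8
ee_pos: [0.5378, 0.0661, 0.0406]
orientation: [-3.129, 0.005, 1.809]
force: [-14.1, -7.0, 15.1]
gripper_width: 0.0506
finger_force: 45.0
```

```bash
python3 - <<'E'
from h import *
o=readout.get_obs(); print(o['ft_torque'],o['ee_pos'],o['force'])
a,p=snap('wrist','w6')
cv2.imwrite('pics/w6c.png',cv2.resize(a[130:250,160:360,::-1],(800,480),interpolation=cv2.INTER_CUBIC))
E
```

```text
[-1.69845838  3.30316159  0.19363989] [0.53779099 0.06614548 0.04059859] [-14.08056649  -7.02659847  15.11185878]
```

View pics/w6c.png

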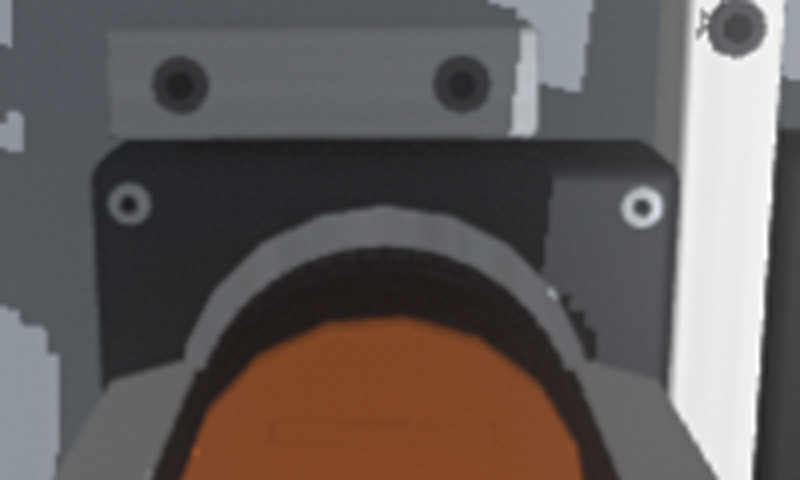

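The module now sits visually against the fence (its edge at col 677, the fence at about 680) and against the stop, with no gilt visible. I'll check the remaining gap numerically.

```bash
python3 - <<'E'
from h import *
np.set_printoptions(precision=4,suppress=True)
w=load('w6'); th=np.radians(13.5); R=np.array([[np.cos(th),np.sin(th)],[-np.sin(th),np.cos(th)]]); s=np.array([.536,.0678])
f=lambda u,z: R@(onz(w,np.array(u)/4+[160,130],z)[:2]-s)
zt=.0365
a,b=f((129,204),zt),f((642,206),zt)
print('mod screws',a,b,'mid',(a+b)/2); print('mod edge',f((380,140),zt),'stop face',f((330,137),.030),'stop screws',f((180,85),.03),f((462,83),.03))
print('fence face top',f((686,100),.032),f((668,400),.032),'fence screw',f((737,28),.032),'right edge',f((678,250),zt))
o=readout.get_obs(); print('tcp',R@(o['ee_pos'][:2]-s))
E
```

```text
mod screws [-0.0347  0.0288] [0.0374 0.029 ] mid [0.0013 0.0289]
mod edge [0.0006 0.0381] stop face [-0.0067  0.0374] stop screws [-0.028   0.0448] [0.0121 0.0452]
fence face top [0.0437 0.0433] [ 0.0437 -0.0017] fence screw [0.0502 0.0534] right edge [0.0428 0.0226]
tcp [ 0.0013 -0.002 ]
```

>>> send_rows(
  rows=[
    {"dx": 0,"dy": 0.001,"dz": 0,"rx": 0,"ry": 0,"rz": 0,"gripper": 40},
    {"dx": 0,"dy": 0.001,"dz": 0,"rx": 0,"ry": 0,"rz": 0,"gripper": 40},
    {"dx": 0,"dy": 0,"dz": 0,"rx": 0,"ry": 0,"rz": 0,"gripper": 40},
    {"dx": 0,"dy": 0,"dz": 0,"rx": 0,"ry": 0,"rz": 0,"gripper": 40},
  ],
)

```text
time_s: 12.25
ee_pos: [0.5379, 0.0661, 0.0406]
orientation: [-3.126, 0.005, 1.809]
force: [-17.5, -7.4, 19.3]
gripper_width: 0.0505
finger_force: 45.0
```

>>> send_rows(
  rows=[
    {"dx": 0,"dy": 0,"dz": 0,"rx": 0,"ry": 0,"rz": 0,"gripper": 40},
    {"dx": 0,"dy": 0,"dz": 0,"rx": 0,"ry": 0,"rz": 0,"gripper": 40},
    {"dx": 0,"dy": 0,"dz": 0,"rx": 0,"ry": 0,"rz": 0,"gripper": 40},
    {"dx": 0,"dy": 0,"dz": 0,"rx": 0,"ry": 0,"rz": 0,"gripper": 40},
    {"dx": 0,"dy": 0,"dz": 0,"rx": 0,"ry": 0,"rz": 0,"gripper": 40},
  ],
)

```text
time_s: 12.75
ee_pos: [0.5379, 0.0661, 0.0406]
orientation: [-3.126, 0.005, 1.809]
force: [-17.6, -7.5, 19.3]
gripper_width: 0.0507
finger_force: 45.0
```

```bash
python3 -c "
from h import *
o=readout.get_obs(); print(o['ee_pos'],o['orientation'],o['force']); print(robot.finish_job())"
```

```text
[0.53788665 0.06607614 0.04063956] [-3.12573456  0.00528371  1.80903829] [-17.59377603  -7.47604904  19.30114289]
the job is handed in; nothing more can be done
None
```

I handed the job in with the arm still holding the module pressed into the cradle corner. The cap went home on the bench, and by force and camera readings the module is against the fence, base plate and side stop. No verdict came back, and I had no direct reading of the pins.

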